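# Close up the bottle row on the perfumer's organ

## Robot

A 6-joint arm with a two-finger parallel gripper is mounted at the origin on the work surface. World frame = base frame: x ahead of the robot, y to its left, z up, the work surface at z = 0. Lengths are in mm, angles in rad, forces in N, time in s.
With the tool pointing down it reaches from about 350 to 875 mm from the base axis. Payload 4.2 kg.
Tool frame: the origin (TCP) lies at the very end of the fingers, on their centre line; the grasp point (between the pads) lies 19 mm behind it; z points along the fingers, y is the line along which they close (so a half turn about z gives the same grasp; the last joint's range is limited). The gripper opens to 85 mm and grips with 20 to 120 N. Pads are 22 mm wide; open, the fingers measure 114 mm over their backs; the gripper's body (76 mm by 85 mm) begins 54 mm behind the grasp point. The pads swing forward as they close: fully open they stand 13 mm farther back than shut.
Start: joints at [-1.054, 0.385, 0.008, 0, -1.194, -0.259], TCP at [159.363, -604.32, 231.312] pointing down, gripper open.
Joint ranges: [-3.14, 3.14], [-1.21, 2.06], [-1.07, 1.41], [-3.16, 2.05], [-2.99, -0.16], [-3.1, 3.1]. Speed limits (rad/s): [2.79, 2.79, 3.14, 3.14, 3.14, 3.14].

## Interface

Orientations are given as a unit quaternion [x, y, z, w].
In Python, from bench import read_state, get_image, camera_model, job_done gives the robot as it stands.
- The arm moves only by the shell command python3 -m handwheel 'ROWS'. ROWS is JSON, a list of rows, each a list of 7 numbers: the shift along the tool's x, y, z in m, then the turn, a rotation vector about the tool's x, y, z in rad, then the gripper's target within -1 to 1 (fully open at 1, half-way at 0, shut at -1). In form: [[dx, dy, dz, wx, wy, wz, jaw], ...]. A call has 1 to 10 rows; each row is the pose to reach, as a shift and turn from the pose commanded when the call began, along the tool's axes at that moment; what a row does not reach only later rows make up. A row lasts 1/8 s, in which the tool goes at most 62.5 mm and 10.7 degrees, less where a joint would pass 70% of its speed; a pose out of reach is approached as far as the arm can. A call with a gripper value outside its range is refused whole. The fingers move at their own pace and stop on an object; the grip force is fixed at half the most. Time passes only in rows, so rows that repeat a pose let the fingers close. It gives the time, the measured TCP pose, the force, the opening and the grip force at its end, in the units of the state.
- read_state(): the state, without advancing time (a new reading comes with each control period).
- get_image(name): name is "scene" or "top" or "wrist"; returns (picture, depth): 384x512x3 uint8, blue, green, red; 384x512 float32, mm along the optical axis (not along the pixel's ray), 0 where there is no reading.
- camera_model(name): a dict with "K" (3x3 intrinsics, pixels), "rvec" (rotation vector, rad) and "tvec" (3), from world to camera coordinates, as OpenCV has them; the wrist camera has in their place "hand_eye" (4x4, takes a point from camera to tool coordinates, whose origin is the TCP and whose axes are the flange's). Camera axes: x right, y down, z forward; pixel columns grow to the right and rows downward; lengths in mm; the calibration is good to about 2 mm. The wrist camera is an equidistant fisheye: a pixel r from the principal point sees the ray r / f radians off the axis. A picture is of the moment at which its call begins: read the wrist's pose just before it. camera_model takes no time and is no camera call.
- job_done(): hands the job in; it is judged then, once.
The state is a dict: "clock": time; "joints": joint angles; "joint_vel": joint speeds; "joint_efforts": joint torques, N m; "position": TCP position; "ee_rot": TCP orientation; "contact_force": force on the tool from outside, world axes, zero at the start; "wrist_torque": the same for the moment, N m; "gripper_width": finger opening in mm; "grasp_force": force on a finger pad.
Only numpy, scipy, OpenCV 4.12 (cv2) and the standard library are available. Lean on these libraries where they do the work, as an engineer would, in place of code of your own. Each camera call takes 0.05 s, during which the arm holds its last target. There are 200 camera calls.

## Task

The row of five small capped bottles on the organ's upper step has crept away from the wooden end panel that closes one end of the step. Push the tail bottle with the fingertips so that the whole row slides along the curved rail together, as one train, until the first bottle stands against the panel and all five touch, leaving room at the open end for a freshly filled bottle. Do it gently, keep every bottle standing on the rail without lifting any, and leave the dropper bottles on the lower step and the beaker where they are.

Things in the scene. Friction and masses are not known exactly. Their poses are not given: they have to be found in the camera images.
- organ: Fixed white stand, two curved steps rising away from the robot. Origin: on the bench (z = 0) under the upper rail; x away from the robot, y left along the rail, z up. The rail's centre line is an arc of 600 mm radius about the point x = -600 mm in this frame, through the origin's vertical, from -0.28 rad (open right end) to 0.34 rad (end panel). Lower step, in front: 60 mm lower, 48 mm deep.
- rail_open (a point): Right, open end of the upper rail, on the centre line of its floor, 90 mm above the bench. The rail is a channel 31.5 mm wide between two fixed lips 12 mm high and 6 mm thick; above the lips the space is free.
- stop_face (a point): Foot of the end stop's face on the rail's centre line, at the rail's floor (90 mm above the bench), left end. The stop is the stand's fixed pale wooden end panel, 12 mm thick; its top is 42 mm above the rail's floor.
- home_head (a point): Point on the rail's floor (90 mm above the bench) where the centre of the head bottle's underside lies when it touches the end panel. Fixed to the organ.
- home_tail (a point): Point on the rail's floor where the centre of the tail bottle's underside lies when all five bottles touch and the head touches the end panel; 114 mm from home_head along the rail.
- bottle1: 15 ml amber glass bottle with a paper label and a black screw cap: straight round body 28.5 mm in diameter and 44 mm high, cap 22 mm in diameter, 66 mm high in all, about 50 g. Origin: centre of its underside, z up. The head of the row, nearest the end panel.
- bottle2: 15 ml amber glass bottle with a paper label and a black screw cap: straight round body 28.5 mm in diameter and 44 mm high, cap 22 mm in diameter, 66 mm high in all, about 50 g. Origin: centre of its underside, z up. Second in the row, touching bottle1.
- bottle3: 15 ml amber glass bottle with a paper label and a black screw cap: straight round body 28.5 mm in diameter and 44 mm high, cap 22 mm in diameter, 66 mm high in all, about 50 g. Origin: centre of its underside, z up. Third (middle) of the row.
- bottle4: 15 ml amber glass bottle with a paper label and a black screw cap: straight round body 28.5 mm in diameter and 44 mm high, cap 22 mm in diameter, 66 mm high in all, about 50 g. Origin: centre of its underside, z up. Fourth in the row.
- bottle5: 15 ml amber glass bottle with a paper label and a black screw cap: straight round body 28.5 mm in diameter and 44 mm high, cap 22 mm in diameter, 66 mm high in all, about 50 g. Origin: centre of its underside, z up. The tail of the row, nearest the open end; nothing stands behind it.
- dropper_a: Bystander: amber dropper bottle with a white rubber bulb on the lower step, the left one of two; 28.5 mm in diameter, 88 mm high, loose. Origin: centre of its underside.
- dropper_b: Bystander: amber dropper bottle with a white rubber bulb on the lower step, the right one of two; 28.5 mm in diameter, 88 mm high, loose. Origin: centre of its underside.
- beaker: Bystander: small empty glass beaker, 44 mm in diameter, 60 mm high, loose on the bench between the robot and the organ. Origin: centre of its underside.

How it is judged:
By the outcome, as a careful person would: the job done as asked, in the order asked, and still so for the second after the job is handed in, with the robot touching nothing.
It also fails if it takes over 38 s, if anything falls off the work surface, if the arm or the gripper's body presses on something with over 40 N, if the wrist force passes 120 N, or if a joint passes its speed limit or range.

## Working session

There is one attempt and no reset: what is moved stays moved. The work goes in short steps, Python scripts to look and compute and a shell command to move; the robot and the scene stay as the last step left them, time stands still between calls to the robot, and variables do not carry over. Pictures are saved under pics/ and viewed, at most 11 in all, crops included, and the job is handed in when it is done.

```bash
mkdir -p pics; ls; python3 - <<'E'
from bench import *
import cv2,numpy as np
s=read_state();print(s)
for n in("scene","top"):
    p,d=get_image(n);np.savez(f"{n}0.npz",p=p,d=d);cv2.imwrite(f"pics/{n}0.png",p);m=camera_model(n);print(n,m)
print(camera_model("wrist"))
E
```

```text
pics
{'clock': 0.0, 'joints': array([-1.05439274e+00,  3.85607718e-01,  6.60057877e-03, -4.99455041e-04,
       -1.19401819e+00, -2.58605216e-01]), 'joint_vel': array([ 7.24588995e-04, -5.72900593e-04, -3.91430048e-04, -5.76366532e-04,
        8.11205805e-05,  1.30742787e-04]), 'joint_efforts': array([-2.77625850e-04, -3.92285728e+01,  1.88398200e+01,  4.18623358e+00,
       -4.66725411e-03, -9.69663176e-07]), 'position': array([ 159.21100482, -603.76331636,  230.18076884]), 'ee_rot': array([-1.28451081e-01,  9.91715193e-01,  1.11957446e-03, -2.06248190e-04]), 'contact_force': array([-0.25864921,  0.71130314, -0.11812033]), 'wrist_torque': array([-0.02699459,  0.0300261 , -0.01772848]), 'grasp_force': 0.0, 'gripper_width': 85.41199288548103}
scene {'K': array([[371.4679577 ,   0.        , 252.30022763],
       [  0.        , 371.4679577 , 192.65141966],
       [  0.        ,   0.        ,   1.        ]]), 'rvec': array([ 2.22011088,  0.67724778, -0.31016508]), 'tvec': array([-438.98853447, -114.24269358,  970.93623185])}
top {'K': array([[436.06116642,   0.        , 262.88234684],
       [  0.        , 436.06116642, 196.88906339],
       [  0.        ,   0.        ,   1.        ]]), 'rvec': array([ 2.15781934, -2.0423038 ,  0.22109681]), 'tvec': array([ 18.85562889, 530.27345022, 956.3482891 ])}
{'K': array([[297.31863964,   0.        , 260.51126245],
       [  0.        , 297.31863964, 190.78529547],
       [  0.        ,   0.        ,   1.        ]]), 'hand_eye': array([[-1.40955314e-04, -9.65596085e-01, -2.60046496e-01,
         6.58063431e+01],
       [ 9.99999712e-01, -3.30139340e-04,  6.83823792e-04,
         7.29053486e-01],
       [-7.46149155e-04, -2.60046325e-01,  9.65595854e-01,
        -1.43026681e+02],
       [ 0.00000000e+00,  0.00000000e+00,  0.00000000e+00,
         1.00000000e+00]])}
```

View pics/scene0.png

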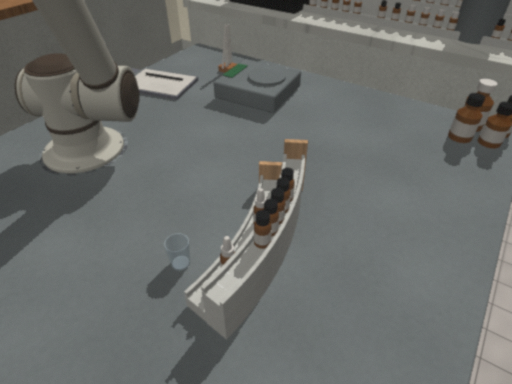

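View pics/top0.png

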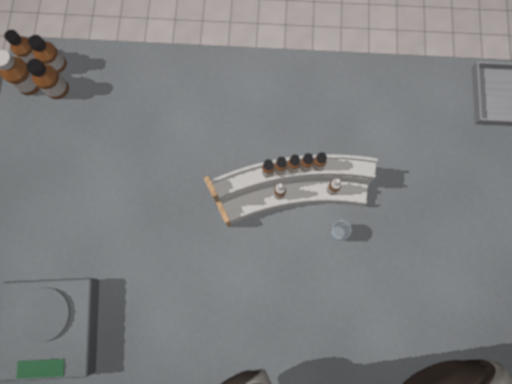

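Scene view: five black caps with the row in the middle of the upper step. Top view: caps at about (268,166) to (321,159), the upper panel at about (211,187), dropper bulbs at (280,190) and (335,185), beaker at (341,230). Next I measure them by ray casting.

```bash
cat > h.py <<'E'
import cv2,numpy as np
from scipy.optimize import least_squares
from bench import *
def ray(n,uv,z):
    m=camera_model(n);R=cv2.Rodrigues(m["rvec"])[0];c=-R.T@m["tvec"]
    uv=np.asarray(uv,float).reshape(-1,2)
    d=np.c_[uv,np.ones(len(uv))]@np.linalg.inv(m["K"]).T@R
    return c+d*((z-c[2])/d[:,2])[:,None]
E
python3 - <<'E'
from h import *
for n,(x0,x1,y0,y1) in dict(top=(255,335,145,182),scene=(250,300,160,235)).items():
    p=np.load(n+"0.npz")["p"]
    c=cv2.resize(p[y0:y1,x0:x1],None,fx=8,fy=8,interpolation=cv2.INTER_CUBIC)
    cv2.imwrite(f"pics/c_{n}.png",c)
    m=(p.max(2)<50).astype(np.uint8);q=m*0;q[y0:y1,x0:x1]=m[y0:y1,x0:x1]
    k,l,st,ce=cv2.connectedComponentsWithStats(q)
    for i in range(1,k):
        if st[i,4]>15: print(n,st[i],ce[i].round(1),ray(n,ce[i],150).round(1))
d=np.load("top0.npz");p=d["p"]
hsv=cv2.cvtColor(p,cv2.COLOR_BGR2HSV)
for u in (230,250,270,290,310,330,350,370): 
    col=p[140:190,u].astype(int); w=(col.min(1)>140); v=np.where(w)[0][:1]+140
    print(u,v,ray("top",[[u,v[0]-.5]],102).round(1) if len(v) else 0)
o=cv2.inRange(hsv,(5,70,120),(22,255,255));k,l,st,ce=cv2.connectedComponentsWithStats(o)
for i in range(1,k):
    if st[i,4]>25 and 195<ce[i][0]<240:
        pts=np.argwhere(l==i)[:,::-1].astype(np.float32);r=cv2.minAreaRect(pts);print("panel",st[i],ce[i],r,ray("top",cv2.boxPoints(r),132).round(1))
E
```

```text
scene [256 169  36  57 684] [274.5 198.2] [[593.3 -27.7 150. ]]
230 [171] [[575.6 124.7 102. ]]
250 [165] [[592.2  80.5 102. ]]
270 [177] [[566.5  33.9 102. ]]
290 [174] [[576.  -10.7 102. ]]
310 [171] [[585.4 -55.4 102. ]]
330 [154] [[628.  -99.6 102. ]]
350 [154] [[ 630.5 -145.   102. ]]
370 [157] [[ 625.8 -190.3  102. ]]
panel [205 176  12  21  97] [210.31958763 186.3814433 ] ((210.2000274658203, 186.40000915527344), (21.466251373291016, 4.472135543823242), 63.43495178222656) [[547.5 178.5 132. ]
 [552.5 170.1 132. ]
 [510.8 145.9 132. ]
 [506.  154.1 132. ]]
panel [216 201  13  22 104] [222.22115385 211.17307692] ((222.4093475341797, 211.307373046875), (24.110755920410156, 4.5240936279296875), 64.79887390136719) [[496.6 148.6 132. ]
 [501.3 140.1 132. ]
 [455.1 114.6 132. ]
 [450.5 123.  132. ]]
```

View pics/c_top.png

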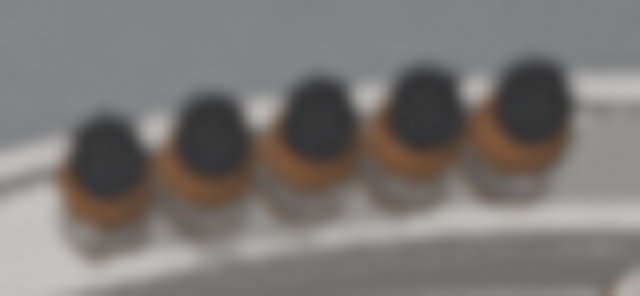

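The crop shows the five caps from above, with top-disc centres at crop positions (105,149), (211,130), (319,112), (425,100) and (533,92). That converts to the points used in the fit below.

```bash
python3 - <<'E'
from h import *
d=np.load("top0.npz");p=d["p"];g=cv2.cvtColor(p,cv2.COLOR_BGR2GRAY).astype(float)
caps=np.array([[105,149],[211,130],[319,112],[425,100],[533,92]])/8+[254.5,144.5]
C=ray("top",caps,156)[:,:2];print("caps",C.round(1),np.hypot(*np.diff(C,axis=0).T).round(1))
# back lip outer edge: steepest dark->bright rise coming from behind
E=[]
for u in list(range(222,258,3))+list(range(330,376,3)):
    c=g[:,u]; gr=c[2:]-c[:-2]; v=[i for i in range(140,190) if gr[i-1]>25]
    if v:
        v=v[0]; v=max((v,v+1),key=lambda i:gr[i-1]); E.append((u,v))
L=ray("top",E,102)[:,:2]; print(L.round(0).tolist())
f=lambda q:np.r_[np.hypot(*(C-q).T)-600,np.hypot(*(L-q).T)-621.75]
r=least_squares(f,[0,-80],loss="soft_l1");q=r.x;print("centre",q.round(1),r.fun.round(1))
ang=lambda P:np.arctan2(P[...,1]-q[1],P[...,0]-q[0])
print("cap ang",ang(C).round(4),np.diff(ang(C))*600)
P=ray("top",[[210.3,186.4]],132)[0,:2];print("panel top centre",P,ang(P),np.hypot(*(P-q)))
R=ray("top",[[376.5,168]],90);print("open end",ang(R[0,:2]))
# droppers bulbs top z=118 and beaker rim
print("drop",ray("top",[[280,188],[335.5,182]],118).round(0),"beaker",ray("top",[[341,230]],30).round(0))
b=cv2.resize(p[140:220,200:385],None,fx=4,fy=4,interpolation=cv2.INTER_CUBIC);cv2.imwrite("pics/organ.png",b)
E
```

```text
caps [[581.   40.4]
 [587.9  12.4]
 [594.4 -16.3]
 [599.3 -44.4]
 [603.1 -73.2]] [28.8 29.4 28.6 29. ]
[[566.0, 142.0], [569.0, 136.0], [572.0, 129.0], [575.0, 122.0], [577.0, 116.0], [580.0, 109.0], [583.0, 103.0], [585.0, 96.0], [588.0, 89.0], [591.0, 83.0], [594.0, 76.0], [596.0, 69.0], [627.0, -100.0], [627.0, -106.0], [628.0, -113.0], [628.0, -120.0], [628.0, -127.0], [629.0, -134.0], [629.0, -140.0], [627.0, -147.0], [627.0, -154.0], [628.0, -161.0], [628.0, -168.0], [626.0, -174.0], [627.0, -181.0], [625.0, -188.0], [625.0, -195.0], [623.0, -202.0]]
centre [   6.2 -129.5] [-0.6 -1.3 -1.  -0.8 -0.4  0.9  0.5  0.2 -0.1 -0.2 -0.3 -0.3 -0.2 -0.
  0.2  0.6  1.  -0.4 -0.3 -0.1  0.1  0.4  0.8  1.2 -0.6 -0.   0.6  1.4
 -0.2  0.7 -0.7  0.4 -0.9]
cap ang [0.2873 0.2392 0.1902 0.1424 0.0939] [-28.86128496 -29.41469605 -28.65648162 -29.0724576 ]
panel top centre [529.11431866 161.87477587] 0.5083292865518049 598.6017066344682
open end -0.13084844103988025
drop [[ 537.   11.  118.]
 [ 557. -111.  118.]] beaker [[ 465. -140.   30.]]
```

View pics/organ.png

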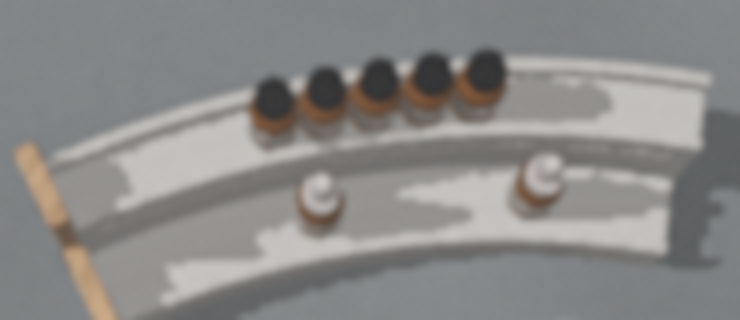

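The circle fit leaves about 1 mm residual. The panel face is at 0.498 rad, and the open end I measured at -0.131 rad agrees with the expected -0.122, so travel is about 112 mm. I'll push with the fingers shut, tool x along the rail (camera behind), and the tip at z≈108, above the lips and low on the body.

```bash
cat >> h.py <<'E'
from scipy.spatial.transform import Rotation as Ro
Q=np.array([6.2,-129.5])
def delta(a,z,r=600):
    "tool shift (m) and turn to stand at rail angle a, tool -x along the rail"
    s=read_state();R0=Ro.from_quat(s["ee_rot"])
    t=np.array([-np.sin(a),np.cos(a),0]);X=-t;Z=np.array([0,0,-1.]);R=Ro.from_matrix(np.c_[X,np.cross(Z,X),Z])
    p=np.r_[Q+r*np.array([np.cos(a),np.sin(a)]),z]
    return np.r_[R0.inv().apply(p-s["position"])/1000,(R0.inv()*R).as_rotvec()].round(4)
def where():
    s=read_state();v=s["position"][:2]-Q
    print("t",round(s["clock"],2),"pos",s["position"].round(1),"ang",np.arctan2(v[1],v[0]).round(4),"r",np.hypot(*v).round(1),"F",s["contact_force"].round(1),"w",s["gripper_width"].round(1),"j6",s["joints"][5].round(2))
E
python3 -c "
from h import *
print(delta(0.005,230))"
```

```text
[-5.5380e-01  3.4770e-01  9.0000e-04  1.8000e-03  1.2000e-03 -1.3181e+00]
```

```bash
python3 -m handwheel '[[-0.055,0.035,0,0,0,-0.13,-1],[-0.11,0.07,0,0,0,-0.26,-1],[-0.165,0.105,0,0,0,-0.4,-1],[-0.22,0.14,0,0,0,-0.53,-1],[-0.275,0.17,0,0,0,-0.66,-1],[-0.33,0.205,0,0,0,-0.79,-1],[-0.385,0.24,0,0,0,-0.92,-1],[-0.44,0.275,0,0,0,-1.05,-1],[-0.495,0.31,0,0,0,-1.18,-1],[-0.554,0.348,0,0.002,0.001,-1.318,-1]]' && python3 -m handwheel '[[0,0,0,0,0,0,-1],[0,0,0,0,0,0,-1],[0,0,0,0,0,0,-1]]' && python3 - <<'E'
from h import *
where();print(delta(0.005,130))
p,d=get_image("wrist");cv2.imwrite("pics/w1.png",p)
E
```

```text
clock: 1.35
position: [587.5, -146.4, 231.0]
ee_rot: [0.711, -0.704, 0.001, 0.001]
contact_force: [1.1, -0.2, 0.4]
gripper_width: -0.2
grasp_force: 0.0
clock: 1.72
position: [585.6, -149.1, 231.3]
ee_rot: [0.708, -0.706, 0.001, 0.001]
contact_force: [0.8, -0.2, -0.3]
gripper_width: 0.1
grasp_force: 0.0Traceback (most recent call last):
  File "<stdin>", line 2, in <module>
  File "h.py", line 19, in where
    print("t",round(s["clock"],2),"pos",s["position"].round(1),"ang",np.arctan2(v[1],v[0]).round(4),"r",np.hypot(*v).round(1),"F",s["contact_force"].round(1),"w",s["gripper_width"].round(1),"j6",s["joints"][5].round(2))
                                                                                                                                                                  ^^^^^^^^^^^^^^^^^^^^^^^^
AttributeError: 'float' object has no attribute 'round'
```

```bash
sed -i 's/s\["gripper_width"\].round(1)/round(s["gripper_width"],1)/' h.py; python3 - <<'E'
from h import *
where();print(delta(0.005,140))
p,d=get_image("wrist");cv2.imwrite("pics/w1.png",p)
E
```

```text
t 1.73 pos [ 585.6 -149.1  231.3] ang -0.0339 r 579.8 F [ 0.8 -0.2 -0.3] w 0.1 j6 -0.02
[-0.0227 -0.0206  0.0912 -0.0003 -0.0019 -0.0017]
```

View pics/w1.png

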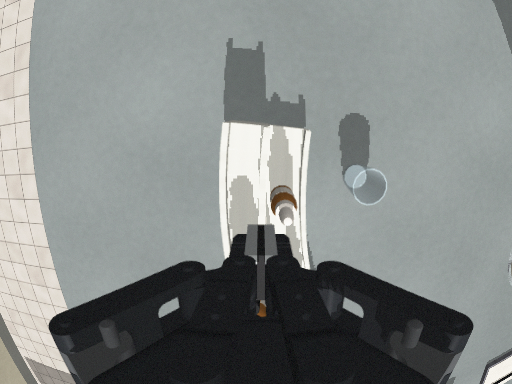

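The wrist view looks backwards along the rail. The shut fingertips at (262,240) are still about 20 mm inside the rail centre line, and dropper_b is at (285,205). I'll shift over the rail, then go down.

```bash
python3 -m handwheel '[[-0.023,-0.021,0,0,-0.002,-0.002,-1],[-0.023,-0.021,0.03,0,-0.002,-0.002,-1],[-0.023,-0.021,0.06,0,-0.002,-0.002,-1],[-0.023,-0.021,0.09,0,-0.002,-0.002,-1],[-0.023,-0.021,0.09,0,-0.002,-0.002,-1],[-0.023,-0.021,0.09,0,-0.002,-0.002,-1]]' && python3 - <<'E'
from h import *
where();print(delta(0.005,108),delta(0.035,108))
p,d=get_image("wrist");cv2.imwrite("pics/w2.png",p)
p,d=get_image("scene");cv2.imwrite("pics/s2.png",cv2.resize(p[130:330,170:340],None,fx=3,fy=3))
E
```

```text
clock: 2.52
position: [608.1, -126.0, 142.8]
ee_rot: [0.709, -0.705, 0.001, -0.001]
contact_force: [0.0, -0.1, 0.2]
gripper_width: 0.4
grasp_force: 0.0
t 2.52 pos [ 608.1 -126.   142.8] ang 0.0058 r 601.9 F [ 0.  -0.1  0.2] w 0.4 j6 -0.05
[ 0.0004  0.0021  0.0348 -0.0032 -0.0005  0.0015] [-0.0176  0.0023  0.0348 -0.0032 -0.0005 -0.0285]
```

View pics/s2.png

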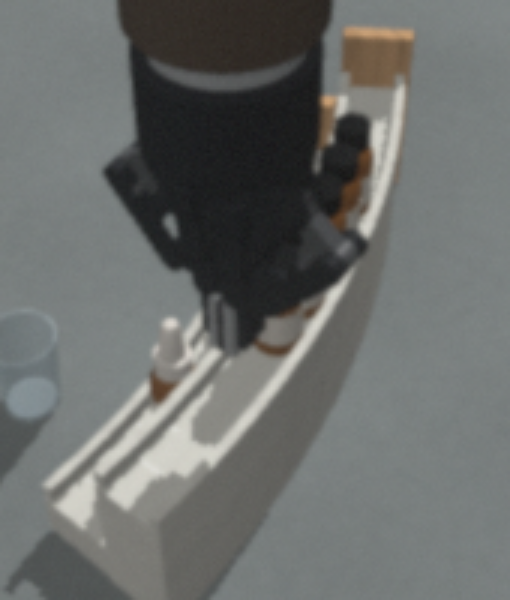

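The fingertips hang over the rail behind the tail bottle, and the droppers and beaker are clear of the hand. Next: down to z 108, then creep forward.

```bash
python3 -m handwheel '[[0,0.002,0.012,-0.003,0,0,-1],[0,0.002,0.024,-0.003,0,0,-1],[0,0.002,0.035,-0.003,0,0,-1],[0,0.002,0.035,-0.003,0,0,-1],[-0.009,0.002,0.035,-0.003,0,-0.015,-1],[-0.018,0.002,0.035,-0.003,0,-0.028,-1],[-0.018,0.002,0.035,-0.003,0,-0.028,-1]]' && python3 - <<'E'
from h import *
where()
for a in (.04,.05,.06,.07,.08,.1): print(a,delta(a,108))
E
```

```text
clock: 3.5
position: [605.7, -106.3, 106.8]
ee_rot: [0.72, -0.694, -0.0, 0.0]
contact_force: [0.3, 0.0, -0.3]
gripper_width: 0.1
grasp_force: 0.0
t 3.5 pos [ 605.7 -106.3  106.8] ang 0.0387 r 600.0 F [ 0.3  0.  -0.3] w 0.1 j6 -0.05
0.04 [-0.0008 -0.     -0.0012  0.0012  0.0002 -0.0033]
0.05 [-0.0068  0.     -0.0012  0.0012  0.0002 -0.0133]
0.06 [-0.0128  0.0001 -0.0012  0.0012  0.0002 -0.0233]
0.07 [-0.0188  0.0003 -0.0012  0.0012  0.0002 -0.0333]
0.08 [-0.0248  0.0005 -0.0012  0.0012  0.0002 -0.0433]
0.1 [-0.0367  0.0012 -0.0012  0.0012  0.0002 -0.0633]
```

```bash
python3 -m handwheel '[[-0.0025,0,-0.001,0.001,0,-0.006,-1],[-0.005,0,-0.001,0.001,0,-0.01,-1],[-0.0075,0,-0.001,0.001,0,-0.015,-1],[-0.01,0,-0.001,0.001,0,-0.019,-1],[-0.0125,0,-0.001,0.001,0,-0.023,-1],[-0.015,0,-0.001,0.001,0,-0.027,-1],[-0.0175,0,-0.001,0.001,0,-0.031,-1],[-0.02,0,-0.001,0.001,0,-0.035,-1],[-0.0225,0,-0.001,0.001,0,-0.039,-1],[-0.025,0.0005,-0.001,0.001,0,-0.043,-1]]' && python3 - <<'E'
from h import *
where()
for a in (.1,.12,.14): print(a,delta(a,108))
p,d=get_image("scene");cv2.imwrite("pics/s3.png",cv2.resize(p[130:330,170:340],None,fx=3,fy=3))
E
```

```text
clock: 4.75
position: [604.1, -82.2, 107.3]
ee_rot: [0.734, -0.679, -0.0, 0.0]
contact_force: [-0.0, -1.7, 0.5]
gripper_width: 0.0
grasp_force: 0.9
t 4.75 pos [604.1 -82.2 107.3] ang 0.079 r 599.7 F [-0.  -1.7  0.5] w 0.0 j6 -0.05
0.1 [-0.0126 -0.0001 -0.0007  0.001   0.0002 -0.0218]
0.12 [-0.0246  0.0002 -0.0007  0.001   0.0002 -0.0418]
0.14 [-0.0366  0.0009 -0.0007  0.001   0.0002 -0.0618]
```

View pics/s3.png

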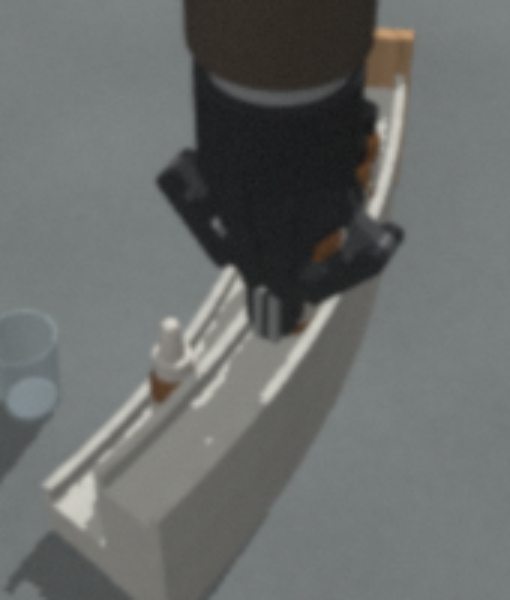

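The push is smooth at about 1.7 N and the fingers follow the tail. I'll continue at 20 mm/s.

```bash
python3 -m handwheel '[[-0.0025,0,0,0,0,-0.004,-1],[-0.005,0,0,0,0,-0.008,-1],[-0.0075,0,0,0,0,-0.0125,-1],[-0.01,0,0,0,0,-0.0165,-1],[-0.0125,0,0,0,0,-0.021,-1],[-0.015,0,0,0,0,-0.025,-1],[-0.0175,0,0,0,0,-0.029,-1],[-0.02,0,0,0,0,-0.033,-1],[-0.0225,0,0,0,0,-0.0375,-1],[-0.025,0.0005,0,0,0,-0.0415,-1]]' && python3 - <<'E'
from h import *
where()
for a in (.14,.16,.2): print(a,delta(a,107))
E
```

```text
clock: 6.05
position: [601.6, -57.2, 107.3]
ee_rot: [0.748, -0.664, -0.0, 0.0]
contact_force: [0.5, -1.5, 1.6]
gripper_width: 0.3
grasp_force: 1.0
t 6.05 pos [601.6 -57.2 107.3] ang 0.1208 r 599.8 F [ 0.5 -1.5  1.6] w 0.3 j6 -0.05
0.14 [-0.0115 -0.0001  0.0003  0.0009  0.0003 -0.0202]
0.16 [-0.0235  0.0003  0.0003  0.0009  0.0003 -0.0402]
0.2 [-0.0475  0.0017  0.0003  0.0009  0.0003 -0.0802]
```

```bash
python3 -m handwheel '[[-0.0025,0,0,0,0,-0.004,-1],[-0.005,0,0,0,0,-0.008,-1],[-0.0075,0,0,0,0,-0.0125,-1],[-0.01,0,0,0,0,-0.0165,-1],[-0.0125,0,0,0,0,-0.021,-1],[-0.015,0,0,0,0,-0.025,-1],[-0.0175,0,0,0,0,-0.029,-1],[-0.02,0,0,0,0,-0.033,-1],[-0.0225,0,0,0,0,-0.0375,-1],[-0.025,0.0005,0,0,0,-0.0415,-1]]' && python3 -m handwheel '[[-0.0025,0,0,0,0,-0.004,-1],[-0.005,0,0,0,0,-0.008,-1],[-0.0075,0,0,0,0,-0.0125,-1],[-0.01,0,0,0,0,-0.0165,-1],[-0.0125,0,0,0,0,-0.021,-1],[-0.015,0,0,0,0,-0.025,-1],[-0.0175,0,0,0,0,-0.029,-1],[-0.02,0,0,0,0,-0.033,-1],[-0.0225,0,0,0,0,-0.0375,-1],[-0.025,0.0005,0,0,0,-0.0415,-1]]' && python3 - <<'E'
from h import *
where()
for a in (.22,.23,.24,.25): print(a,delta(a,107))
p,d=get_image("scene");cv2.imwrite("pics/s4.png",cv2.resize(p[110:310,200:370],None,fx=3,fy=3))
E
```

```text
clock: 7.3
position: [598.1, -32.4, 107.3]
ee_rot: [0.762, -0.648, -0.0, 0.0]
contact_force: [0.8, -1.8, 0.8]
gripper_width: 0.3
grasp_force: 1.1
clock: 8.55
position: [593.6, -7.9, 107.3]
ee_rot: [0.775, -0.632, -0.0, 0.0]
contact_force: [2.0, -2.0, 1.7]
gripper_width: 0.1
grasp_force: 1.1
t 8.55 pos [593.6  -7.9 107.3] ang 0.2042 r 599.9 F [ 2.  -2.   1.7] w 0.1 j6 -0.06
0.22 [-0.0095 -0.      0.0003  0.0009  0.0004 -0.0172]
0.23 [-0.0155  0.0001  0.0003  0.0009  0.0004 -0.0272]
0.24 [-0.0215  0.0003  0.0003  0.0009  0.0004 -0.0372]
0.25 [-0.0275  0.0005  0.0003  0.0009  0.0004 -0.0472]
```

View pics/s4.png

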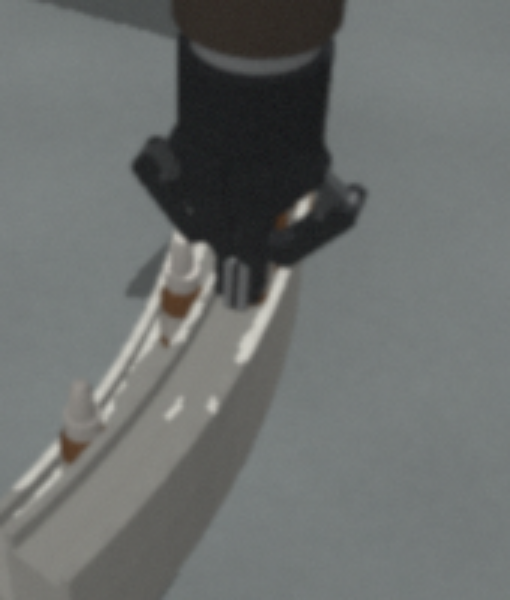

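Both droppers still stand and the hand passes above them; the row is moving. Contact should come about 23 mm further on, so I slow down and watch the force.

```bash
python3 -m handwheel '[[-0.002,0,0,0,0,-0.003,-1],[-0.004,0,0,0,0,-0.0065,-1],[-0.006,0,0,0,0,-0.01,-1],[-0.008,0,0,0,0,-0.0135,-1],[-0.01,0,0,0,0,-0.0165,-1],[-0.012,0,0,0,0,-0.02,-1],[-0.014,0,0,0,0,-0.0235,-1],[-0.015,0,0,0,0,-0.025,-1],[-0.016,0,0,0,0,-0.027,-1]]' && python3 -m handwheel '[[-0.001,0,0,0,0,-0.002,-1],[-0.002,0,0,0,0,-0.0035,-1],[-0.003,0,0,0,0,-0.005,-1]]' && python3 -c "
from h import *
where();print(delta(.242,107))"
```

```text
clock: 9.72
position: [590.4, 7.7, 107.3]
ee_rot: [0.783, -0.621, -0.0, 0.0]
contact_force: [0.0, -2.3, 0.9]
gripper_width: 0.1
grasp_force: 1.1
clock: 10.1
position: [589.7, 10.6, 107.3]
ee_rot: [0.785, -0.62, -0.0, 0.0]
contact_force: [0.7, -2.4, 1.0]
gripper_width: 0.1
grasp_force: 1.1
t 10.1 pos [589.7  10.6 107.3] ang 0.2357 r 600.1 F [ 0.7 -2.4  1. ] w 0.1 j6 -0.06
[-0.0038  0.0001  0.0003  0.001   0.0004 -0.0074]
```

```bash
for i in 1; do python3 -m handwheel '[[-0.0007,0,0,0,0,-0.001,-1],[-0.0015,0,0,0,0,-0.0025,-1],[-0.002,0,0,0,0,-0.0035,-1]]'; python3 -m handwheel '[[-0.0007,0,0,0,0,-0.001,-1],[-0.0015,0,0,0,0,-0.0025,-1]]';  done; python3 -c "
from h import *
where();p,d=get_image('top');cv2.imwrite('pics/t5.png',cv2.resize(p[140:220,195:295],None,fx=6,fy=6,interpolation=2))"
```

```text
clock: 10.48
position: [589.2, 12.5, 107.3]
ee_rot: [0.786, -0.618, -0.0, 0.0]
contact_force: [0.8, -2.7, 1.5]
gripper_width: 0.3
grasp_force: 1.0
clock: 10.72
position: [588.8, 14.0, 107.3]
ee_rot: [0.787, -0.617, -0.0, 0.0]
contact_force: [0.5, -2.8, 0.4]
gripper_width: 0.1
grasp_force: 1.0
t 10.72 pos [588.8  14.  107.3] ang 0.2414 r 600.0 F [ 0.5 -2.8  0.4] w 0.1 j6 -0.06
```

View pics/t5.png

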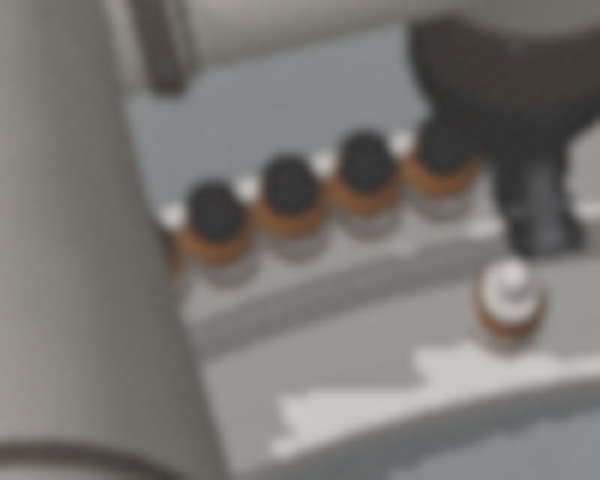

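The row is upright and closed up: caps 2 to 5 sit at (215,208) to (445,145), the arm hides the head, and the dropper is untouched. I continue in 1 mm steps until the force rises.

```bash
python3 -m handwheel '[[-0.0005,0,0,0,0,-0.001,-1],[-0.001,0,0,0,0,-0.0015,-1]]'; python3 -m handwheel '[[-0.0005,0,0,0,0,-0.001,-1],[-0.001,0,0,0,0,-0.0015,-1]]';  python3 -c "
from h import *
where();u=np.array([[215,208],[289,183],[365,160],[445,140]])/6+[194.6,139.6];P=ray('top',u,156)[:,:2]-Q;print(np.arctan2(P[:,1],P[:,0]),np.hypot(*P.T))"
```

```text
clock: 11.02
position: [588.7, 14.3, 107.4]
ee_rot: [0.787, -0.617, -0.0, 0.001]
contact_force: [1.3, -6.1, -0.6]
gripper_width: -0.0
grasp_force: 3.0
clock: 11.28
position: [588.7, 14.5, 107.5]
ee_rot: [0.788, -0.616, 0.0, 0.001]
contact_force: [2.8, -7.8, 0.5]
gripper_width: -0.0
grasp_force: 4.5
t 11.28 pos [588.7  14.5 107.5] ang 0.2424 r 600.0 F [ 2.8 -7.8  0.5] w -0.0 j6 -0.06
[0.42553017 0.37935579 0.33224404 0.28319355] [599.36546938 599.10442464 599.21915697 599.26093292]
```

The force jumped at exactly the predicted angle (0.2424), so the row is seated. I back off, lift and check.

```bash
python3 -m handwheel '[[0.001,0,0,0,0,0,-1],[0.003,0,0,0,0,0,-1],[0.008,0,0,0,0,0,-1],[0.016,0,0,0,0,0,-1],[0.024,0,0,0,0,0,-1],[0.03,0,0,0,0,0,-1],[0.03,0,-0.03,0,0,0,-1],[0.03,0,-0.08,0,0,0,-1],[0.04,0,-0.14,0,0,0,-1],[0.07,0,-0.16,0,0,0,-1]]' && python3 -m handwheel '[[0.05,0,0,0,0,0,-1],[0.11,0,0,0,0,0,-1],[0.17,0,0,0,0,0,-1],[0.23,0,0,0,0,0,-1],[0.29,0,0,0,0,0,-1],[0.35,0,0,0,0,0,-1],[0.35,0,0,0,0,0,-1],[0.35,0,0,0,0,0,-1]]'; python3 -c "
from h import *
where();p,d=get_image('top');cv2.imwrite('pics/t6.png',cv2.resize(p[140:240,195:355],None,fx=5,fy=5,interpolation=2))
p,d=get_image('scene');cv2.imwrite('pics/s6.png',cv2.resize(p[120:270,210:330],None,fx=4,fy=4,interpolation=2))"
```

```text
clock: 12.52
position: [607.2, -52.0, 272.6]
ee_rot: [0.788, -0.615, 0.003, -0.003]
contact_force: [-0.3, -0.9, -1.0]
gripper_width: 0.3
grasp_force: 0.0
clock: 13.52
position: [689.5, -392.0, 266.3]
ee_rot: [0.788, -0.616, -0.001, 0.0]
contact_force: [0.1, 0.4, 0.3]
gripper_width: -0.1
grasp_force: 0.0
t 13.53 pos [ 689.5 -392.   266.3] ang -0.3668 r 732.0 F [0.1 0.4 0.3] w -0.1 j6 0.56
```

View pics/t6.png

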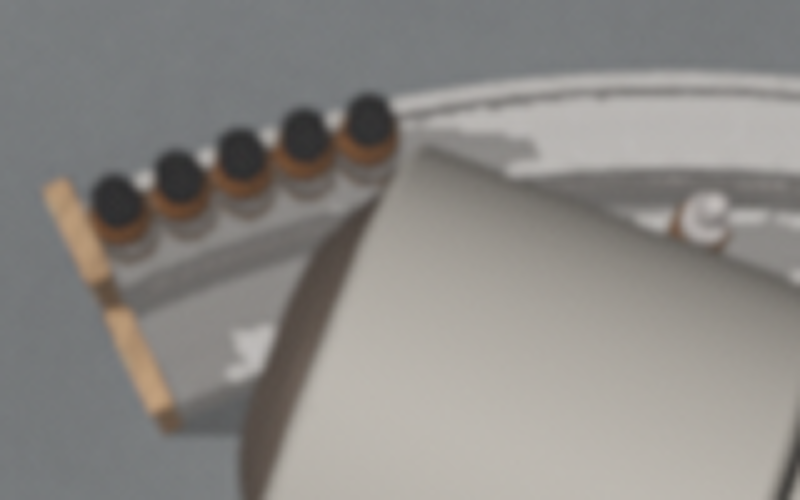

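The head bottle stands against the panel (cap at (118,200)), all five are evenly spaced to (370,120), and nothing has fallen. Checking the numbers from this picture, then the scene view.

```bash
python3 -c "
from h import *
u=np.array([[118,199],[180,175],[241,152],[305,133],[371,117]])/5+[194.6,139.6];P=ray('top',u,156)[:,:2]-Q;a=np.arctan2(P[:,1],P[:,0]);print(a,np.diff(a)*600,np.hypot(*P.T))"
```

```text
[0.47241229 0.42540387 0.37912967 0.33160715 0.2831345 ] [-28.20505265 -27.76451937 -28.51351085 -29.08359177] [598.85035885 598.54862798 599.29210456 599.26424102 599.10024518]
```

View pics/s6.png

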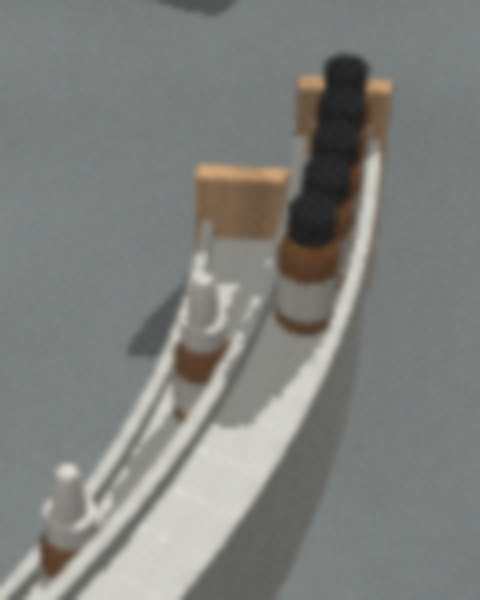

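The scene view shows all five bottles upright against the panel and both droppers standing. The spacing of about 28.5 mm means they touch, and the head is at 0.472 rad against 0.4745 expected. Handing in.

```bash
python3 -c "
from bench import *
print(job_done())"
```

```text
the job is handed in; nothing more can be done
None
```

The job is handed in at 13.5 s: all five bottles stand on the rail touching each other with the head against the end panel, pushed with at most about 8 N in the readings; both droppers still stand, and the beaker, last in view mid-push, was never near the arm's path.

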